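# Open the sprung stone safe with its key and hold the key turned

## Task

Open the stone safe so that I can put the carvings away: take its key, the one with the flat paddle head, out of the wooden block, push it fully home in the keyhole on top of the safe (the pins inside are sticky, so a little twist to and fro helps it down), and turn it a quarter turn clockwise as seen from above until the drawer springs out. The lock springs back, so finish while still holding the key turned, and do not let go; leave the T-handled key in its block and the stones and eyeglass where they lie.

Things in the scene. Friction and masses are not known exactly. Their poses are not given: they have to be found in the camera images.
- key: Safe key, loose, steel, 62 mm long, about 60 g, bit down in one slot of the block. Origin: lower end (tip); z up the shank, x along the bit's width, y its thickness. Bit 14 mm high, 22 mm wide, 4.5 mm thick (lowest 4 mm 20 by 3), alike on both sides, so it fits either way round. Shank 5.5 mm thick. 15 mm collar, underside 21.5 mm above the origin; the key stands on it in the block and in the lock.
- key_head (a point): Point to grip on the safe key: in its flat paddle head, 50 mm above the tip, axes as the key's. The paddle is 32 mm wide (x), 9 mm thick (y) and reaches from 32 to 62 mm above the tip; grip it across the 9 mm.
- t_key: Another key, not for this safe, in the other slot of the block: same bit, shank and collar, same frame, but with a round T-bar head 60 mm long (along x), 10 mm thick, centred 50 mm above the origin. Stays in the block.
- key_block: Fixed hardwood block, 56 mm (x) by 140 mm (y) by 34 mm high, origin at the centre of its underside. Two slots for keys, long way along the block's y, centred at x = -6 mm, y = -36 mm and y = +36 mm, 26 mm deep; a row of small burrs 14 mm high stands along x = +21 mm.
- safe: Fixed grey steel box, 190 mm (x) by 220 mm (y) by 95 mm high, origin at the centre of its underside, drawer front on its -x side. On its top a steel lock plate 50 by 42 mm, 6 mm thick, centred at x = -40 mm, y = 0, and farther back (x = +55 mm) a low carrying handle 22 mm high and 90 mm long.
- keyhole (a point): Centre of the keyhole's mouth, in the upper face of the lock plate, 101 mm above the table; axes as the safe's. Slot 25 mm along the safe's x, 6.8 mm along y, 2 mm chamfer. Fully home, the collar rests on the plate and the tip is 21.5 mm below this point. From 6 mm depth on two sprung pins stick on the ends of the bit: 7 to 12 N straight down, half of that while twisting 0.06 rad to and fro.
- lock (a joint): Turn of the lock: 0 as found (slot along the safe's x), grows clockwise seen from above, stop at 1.60 rad. A spring turns it back (0.06 N m at 0, 0.14 N m at a quarter turn). The key has about 0.15 rad of play in it. The bit can turn only below the 6 mm thick plate, with the tip 20.5 mm down or more, and is then caught under it. Near 1 rad the cam frees the drawer.
- drawer (a joint): How far the drawer stands out, towards the safe's -x: 0 shut, 0.050 m fully out. Its own spring pushes it out with about 4 N once the lock's cam frees it.
- bird_stone: Small dark carved bird's head, 58 x 33 x 24 mm, loose on the table at the left of the safe, origin at its underside.
- pale_slab: Pale green stone slab, 54 x 58 x 16 mm, loose on the table at the left of the safe, origin at its underside.
- eyeglass: Folding eyeglass (loupe), 41 x 82 x 15 mm, loose on the table at the right of the safe, origin at its underside.
Not all that is in view belongs to the job. Leave any yellow look-alike of the key_block alone.

How it is judged (in metres and radians):
On the way, in this order (a step that is already met when the one before it is completed fails the run):
1. the paddle-headed key is drawn out of the block and held in the fingers (height (world z) of key above 0.05 m and contact force between the fingers and key above 1 N), for 0.2 s.
2. the key is fully home in the keyhole, not yet turned (z of key in the frame of keyhole below -0.0195 m and horizontal distance between key and keyhole below 0.005 m and value of joint lock below 0.6 rad), for 0.1 s.
At the end, for the whole second after the job is handed in: The fingers still grip (over 2 N) the paddle-headed key, upright (0.15 rad) and home in the keyhole (tip 18 mm down, 6 mm off at most); the lock is held past 1.25 rad, the drawer is at least 42 mm out, the T-handled key (20 mm), stones and eyeglass (30 mm) are where they were (value of joint lock above 1.25 rad and value of joint drawer above 0.042 m and z of key in the frame of keyhole below -0.018 m and horizontal distance between key and keyhole below 0.006 m and angle between key's own z axis and vertical below 0.15 rad and contact force between the fingers and key above 2 N and distance of t_key from where it was at the start of the episode below 0.02 m and distance of each of bird_stone, pale_slab, eyeglass from where it was at the start of the episode below 0.03 m); the arm keeps its last pose, push and grip.
It fails at once if the T-handled key is taken out of its place (distance of t_key from where it was at the start of the episode above 0.025 m).
It fails at once if a stone or the eyeglass is pushed away (distance of any of bird_stone, pale_slab, eyeglass from where it was at the start of the episode above 0.04 m).
It also fails if it takes over 51 s, if anything falls off the work surface, if the arm or the gripper's body presses on something with over 40 N, if the wrist force passes 120 N, or if a joint passes its speed limit or range.

## Robot

A 7-joint arm with a two-finger parallel gripper is mounted at the origin on a cart in front of the work surface, level with it; the furniture and walls round the work are solid. World frame = base frame: x ahead of the robot, y to its left, z up, the work surface at z = 0. Lengths are in mm, angles in rad, forces in N, time in s.
With the tool pointing down it reaches from about 425 to 950 mm from the base axis. Payload 4.7 kg.
Tool frame: the origin (TCP) lies midway between the tips of the shut fingers; the grasp point (between the pads) lies 19 mm behind it (env.pinch_z is the z of the grasp point in the tool frame, in mm); z points along the fingers, y is the line along which they close (so a half turn about z gives the same grasp; the last joint's range is limited). The gripper opens to 87 mm and grips with 3 to 60 N. Pads are 19 mm wide; open, the fingers measure 117 mm over their backs; the gripper's body (75 mm by 190 mm) begins 51 mm behind the grasp point.
Start: joints at [1.079, 0.469, -0.049, 1.532, 0.024, 1.141, -0.082], TCP at [301.405, -603.991, 222.573] pointing down, gripper open.
Joint ranges: [-2.59, 2.59], [-0.33, 1.99], [-1.39, 1.29], [0.1, 2.45], [-1.04, 4.18], [0.21, 1.99], [-2.66, 2.66]. Speed limits (rad/s): [2.57, 2.57, 3.14, 3.14, 3.14, 3.14, 3.14].

## Interface

Orientations are given as a unit quaternion [x, y, z, w].
In Python, from rig import env, vision, ticket gives the robot as it stands.
- The arm moves only by the tool carry_out, never from a script. Its argument "steps" is a list of rows, each a list of 5 numbers: the shift along the tool's x, y, z in mm, then the turn about the tool's z in rad, then the finger opening in mm, from 0 to 87. In form: [[dx, dy, dz, roll, grip], ...]. A call has 1 to 12 rows; each row is the pose to reach, as a shift and turn from the pose commanded when the call began, along the tool's axes at that moment; what a row does not reach only later rows make up. A row lasts 1/10 s, in which the tool goes at most 50 mm and 8.59 degrees, less where a joint would pass 70% of its speed; a pose out of reach is approached as far as the arm can. A call with a gripper value outside its range is refused whole. The fingers move at their own pace and stop on an object; "grip_force" is the grip in N (left out, the last holds). Time passes only in rows, so rows that repeat a pose let the fingers close. It gives the time, the measured TCP pose, the force, the opening and the grip force at its end, in the units of the state.
- env.observe(): the state, without advancing time (a new reading comes with each control period).
- vision.get_image(name): name is "scene" or "side" or "wrist"; returns a dict with "img" (400x640x3 uint8, red, green, blue), "depth" (400x640 float32, mm along the optical axis (not along the pixel's ray), 0 where there is no reading), "fovy" (degrees; the focal length in pixels is half the picture's height over the tangent of half this angle, whatever the lens; pixels are square), "cx", "cy" (the principal point, pixels), "rvec" (rotation vector, rad) and "tvec" (3), from world to camera coordinates, as OpenCV has them; the wrist camera has in their place "mount" (4x4, takes a point from camera to tool coordinates, whose origin is the TCP and whose axes are the flange's). Camera axes: x right, y down, z forward; pixel columns grow to the right and rows downward; lengths in mm; the calibration is good to about 2 mm. The wrist camera is an equidistant fisheye: a pixel r from the principal point sees the ray r / f radians off the axis. A picture is of the moment at which its call begins: read the wrist's pose just before it.
- ticket.job_done(): hands the job in; it is judged then, once.
The state is a dict: "time_s": time; "joint_positions": joint angles; "dq": joint speeds; "effort": joint torques, N m; "position": TCP position; "orientation": TCP orientation; "force": force on the tool from outside, world axes, zero at the start; "torque": the same for the moment, N m; "gripper_width": finger opening in mm; "finger_force": force on a finger pad.
Only numpy, scipy, OpenCV 4.12 (cv2) and the standard library are available. Lean on these libraries where they do the work, as an engineer would, in place of code of your own. Each camera call takes 0.05 s, during which the arm holds its last target. There are 200 camera calls.

## Working session

There is one attempt and no reset: what is moved stays moved. The work goes in short steps, Python scripts to look and compute and a tool call to move; the robot and the scene stay as the last step left them, time stands still between calls to the robot, and variables do not carry over. Pictures are saved under pics/ and viewed, at most 10 in all, crops included, and the job is handed in when it is done.

Besides the shell and the picture viewer there is one more tool, called after ">>>" as name([rows], argument=value, ...), one row to a line, values as JSON. carry_out: Moves the arm, as the interface text tells. Its arguments: {"type":"object","properties":{"steps":{"type":"array"},"grip_force":{"type":"number"}},"required":["steps"]}

```bash
mkdir -p pics
cat > h.py <<'E'
import numpy as np, cv2
from rig import env, vision, ticket
def f_of(d): return d["img"].shape[0]/2/np.tan(np.radians(d["fovy"])/2)
def cloud(d):
    R=cv2.Rodrigues(np.array(d["rvec"],float))[0]; t=np.array(d["tvec"],float).ravel(); f=f_of(d)
    v,u=np.mgrid[0:400,0:640]; z=d["depth"].astype(float)
    P=np.stack([(u-d["cx"])/f*z,(v-d["cy"])/f*z,z],-1)
    return (P-t)@R
def onplane(d,u,v,z):
    R=cv2.Rodrigues(np.array(d["rvec"],float))[0]; t=np.array(d["tvec"],float).ravel(); f=f_of(d)
    r=R.T@np.array([(u-d["cx"])/f,(v-d["cy"])/f,1]); c=-R.T@t
    return c+r*(z-c[2])/r[2]
def save(n,img): cv2.imwrite("pics/"+n,cv2.cvtColor(img,cv2.COLOR_RGB2BGR))
E
python3 - <<'E'
from h import *
a=vision.get_image("scene")["img"];b=vision.get_image("side")["img"]
save("a.png",a);save("b.png",b)
s=env.observe();print(s, env.pinch_z)
E
```

```text
{'time_s': 0.1, 'joint_positions': array([ 1.07911451,  0.46938842, -0.04862961,  1.53355746,  0.02410465,
        1.14100428, -0.08231332]), 'dq': array([-0.00307744, -0.00329126,  0.00147649, -0.00359375,  0.0005309 ,
        0.00021126, -0.00016424]), 'effort': array([ 7.63687149e-04, -5.09169745e+01, -8.13524891e-02, -2.36830419e+01,
       -6.15317049e-02,  3.44497128e-02,  4.98471502e-05]), 'position': array([ 301.1376134 , -603.50638597,  221.59305701]), 'orientation': array([ 9.73342450e-01,  2.29354946e-01, -2.27296324e-04, -8.56198131e-04]), 'force': array([-0.00969777, -0.20382107, -0.03043392]), 'torque': array([-0.01253084, -0.02207448,  0.05585909]), 'finger_force': 0.0, 'gripper_width': 87.11103434532637} -18.700000000000003
```

View pics/a.png

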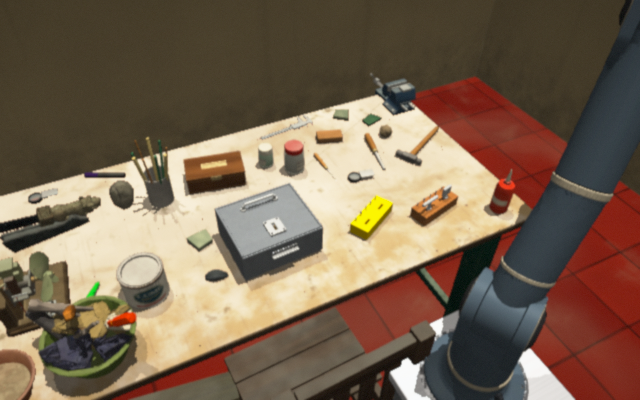

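View pics/b.png

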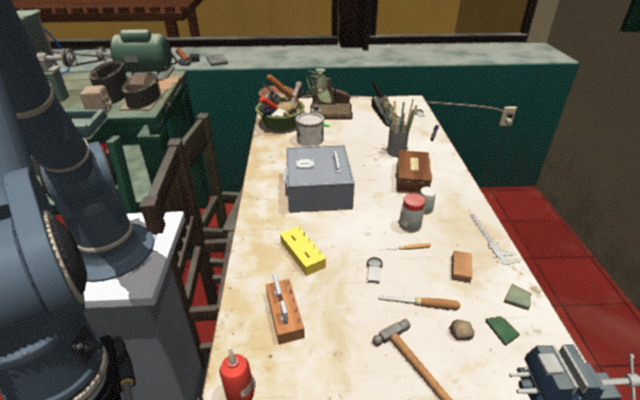

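The scene picture shows the safe at (270,230) with its lock plate at (274,227), and the brown block with two keys at (435,205), seen at (285,310) in the side view. The yellow block at (371,216) is empty, so it is the look-alike. I'll measure and enlarge the brown block.

Run:
```python
from h import *
a=vision.get_image("scene");b=vision.get_image("side")
c1=cv2.resize(a["img"][175:230,400:470],None,fx=6,fy=6,interpolation=cv2.INTER_CUBIC)[:, :400]
c1=cv2.resize(a["img"][178:228,402:468],(396,300),interpolation=cv2.INTER_CUBIC)
c2=cv2.resize(b["img"][265:350,255:315],(396,561),interpolation=cv2.INTER_CUBIC)
o=np.zeros((561,792,3),np.uint8);o[:300,:396]=c1;o[:,396:]=c2
c3=cv2.resize(a["img"][205:248,250:302],(314,260),interpolation=cv2.INTER_CUBIC);o[301:561,:314]=c3
save("c.png",o)
for n,d,(u0,u1,v0,v1) in (("scene",a,(405,465,180,228)),("side",b,(260,312,268,348))):
    P=cloud(d);r=np.zeros((400,640),bool);r[v0:v1,u0:u1]=1
    m=r&(d["depth"]>0)
    for lo,hi in((28,37),(43,75)):
        q=P[m&(P[...,2]>lo)&(P[...,2]<hi)]
        if len(q)>8:
            print(n,lo,len(q),cv2.minAreaRect(q[:,:2].astype(np.float32)),np.percentile(q[:,2],[50,95]))
for n,d,(u0,u1,v0,v1) in (("scene",a,(210,330,175,280)),("side",b,(280,360,140,212))):
    P=cloud(d);r=np.zeros((400,640),bool);r[v0:v1,u0:u1]=1
    q=P[r&(d["depth"]>0)&(P[...,2]>88)&(P[...,2]<99)]
    print(n,len(q),cv2.minAreaRect(q[:,:2].astype(np.float32)),np.median(q[:,2]))
```

```text
scene 28 513 ((457.60595703125, -224.32598876953125), (59.571109771728516, 145.60336303710938), 13.052699089050293) [33.99898932 36.51608369]
scene 43 151 ((462.2555236816406, -215.46331787109375), (36.0805549621582, 124.37593078613281), 14.099398612976074) [63.65047265 73.51153396]
side 28 1194 ((457.2601013183594, -226.45004272460938), (56.32966613769531, 144.18426513671875), 13.373944282531738) [33.74983007 35.74114189]
side 43 219 ((462.0041198730469, -219.2920379638672), (34.122196197509766, 119.25569915771484), 13.637887954711914) [65.99151614 74.11712313]
scene 4269 ((548.9140014648438, 246.88470458984375), (195.62313842773438, 221.55909729003906), 2.3288869857788086) 95.20423999548186
side 2425 ((550.5132446289062, 244.80726623535156), (190.93251037597656, 225.3997802734375), 2.5946555137634277) 94.36745418221426
```

View pics/c.png

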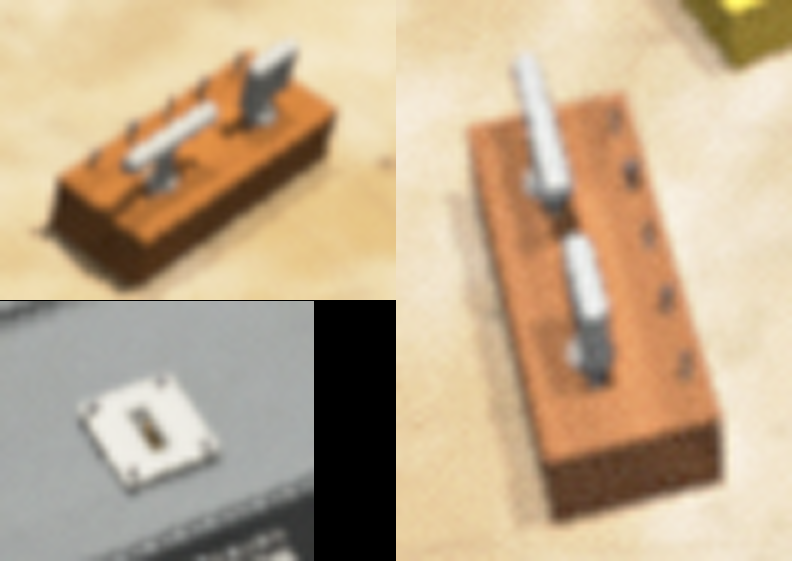

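The crop shows the T-bar key at the left (scene view) and upper (side view) end. The paddle-headed key, at crop (268,85) and (590,310), is in the slot at the block's -y end (about (460,-262)). That is the safe's key. Its slot is on the side away from the burrs. I'll refine the numbers with the paddle and the lock plate, then compute a move to above it.

```bash
cat >> h.py <<'E'
from scipy.spatial.transform import Rotation as Ro
def plan(x,y,z,yaw_x):
    "rows needed: shift in tool axes, roll; yaw_x = wanted world dir of tool x in deg; uses measured pose"
    s=env.observe();R=Ro.from_quat(s["orientation"]);M=R.as_matrix()
    d=M.T@(np.array([x,y,z])-s["position"]);cur=np.degrees(np.arctan2(M[1,0],M[0,0]))
    r=-np.radians((yaw_x-cur+180)%360-180)
    print("tool shift",d.round(1),"roll",round(r,3),"yaw",cur.round(2),"tilt z",M[:,2].round(4),"pos",s["position"].round(1),"F",s["force"].round(1),"T",s["torque"].round(2),"w",round(s["gripper_width"],1),"ff",s["finger_force"])
E
python3 - <<'E'
from h import *
for n in("scene","side"):
    d=vision.get_image(n);P=cloud(d)
    q=P[(d["depth"]>0)&(P[...,2]>48)&(P[...,2]<78)&(abs(P[...,0]-460)<25)&(abs(P[...,1]+262)<25)]
    print(n,len(q),cv2.minAreaRect(q[:,:2].astype(np.float32)),q[:,2].max())
    for k,(x,y) in {"key":(460,-262),"lock":(510,244)}.items():
        if k=="lock":
            q=P[(d["depth"]>0)&(P[...,2]>98.)&(P[...,2]<106)&(abs(P[...,0]-x)<32)&(abs(P[...,1]-y)<32)]
            print(n,"lock",len(q),cv2.minAreaRect(q[:,:2].astype(np.float32)),q[:,:2].mean(0),np.median(q[:,2]))
plan(460,-262,170,103.3)
E
```

```text
scene 71 ((457.94708251953125, -259.9171447753906), (11.767224311828613, 31.06827163696289), 1.8819403648376465) 77.78987668884052
scene lock 249 ((511.7828674316406, 245.0849151611328), (57.886131286621094, 61.517147064208984), 6.054712772369385) [509.2306336  246.17591205] 101.05199118302016
side 98 ((460.08319091796875, -263.9394836425781), (9.132888793945312, 32.51734161376953), 13.679096221923828) 76.50648560456247
side lock 120 ((510.9447937011719, 243.32542419433594), (48.906044006347656, 45.41376876831055), 4.362377643585205) [511.93625064 242.18404231] 100.24420476224523
tool shift [ 294.6 -235.    52.4] roll -1.34 yaw 26.51 tilt z [-2.e-04  5.e-04 -1.e+00] pos [ 301.3 -603.8  222.2] F [-0.1 -0.  -0.3] T [-0.01  0.07 -0.01] w 87.1 ff 0.0
```

>>> carry_out([
  [30,-24,0,-0.12,87],
  [60,-48,0,-0.24,70],
  [95,-76,0,-0.37,50],
  [130,-104,0,-0.5,40],
  [165,-132,0,-0.64,35],
  [200,-160,5,-0.78,35],
  [230,-184,15,-0.92,35],
  [255,-204,28,-1.06,35],
  [275,-220,40,-1.2,35],
  [288,-230,48,-1.3,35],
  [294,-235,52,-1.34,35],
  [294,-235,52,-1.34,35],
])

```text
time_s: 1.5
position: [459.6, -261.6, 170.2]
orientation: [0.62, 0.784, 0.0, -0.0]
force: [-1.6, 0.5, -0.3]
gripper_width: 35.4
finger_force: 0.0
```

Run:
```python
from h import *
plan(460,-262,50,103.3)
s=env.observe()
d=vision.get_image("wrist");save("w1.png",d["img"]);np.savez("w1.npz",pos=s["position"],q=s["orientation"],**d)
print(d["fovy"],d["cx"],d["cy"],np.array(d["mount"]).round(3))
```

```text
tool shift [ -0.5   0.3 120.2] roll 0.001 yaw 103.34 tilt z [-6.e-04  6.e-04 -1.e+00] pos [ 459.6 -261.6  170.2] F [-1.6  0.5 -0.3] T [-0.01 -0.07 -0.01] w 35.4 ff 0.0
65.70646984690485 315.4261324023071 203.19850288430283 [[ 1.00000e-03 -9.59000e-01 -2.84000e-01  7.89690e+01]
 [ 1.00000e+00  1.00000e-03  1.00000e-03 -1.15800e+00]
 [-1.00000e-03 -2.84000e-01  9.59000e-01 -1.61803e+02]
 [ 0.00000e+00  0.00000e+00  0.00000e+00  1.00000e+00]]
```

View pics/w1.png

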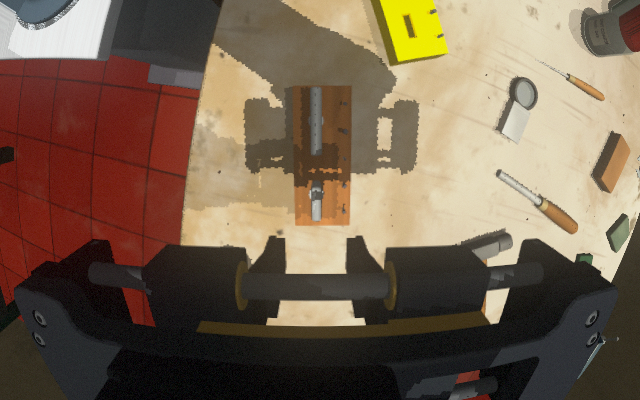

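The wrist view shows the paddle at (316,207) between the finger directions, with the T-bar at (316,120). I'll measure the paddle from wrist depth.

```bash
cat >> h.py <<'E'
def wcloud(d,pos,q):
    f=f_of(d);v,u=np.mgrid[0:400,0:640];x=u-d["cx"];y=v-d["cy"];r=np.hypot(x,y)+1e-9;th=r/f
    z=np.asarray(d["depth"]).astype(float);t=np.tan(np.minimum(th,1.45))
    P=np.stack([x/r*t*z,y/r*t*z,z],-1);m=np.array(d["mount"]);P=P@m[:3,:3].T+m[:3,3]
    return P@Ro.from_quat(q).as_matrix().T+np.array(pos)
E
python3 - <<'E'
from h import *
d=dict(np.load("w1.npz"));P=wcloud(d,d["pos"],d["q"]);v,u=np.mgrid[0:400,0:640]
ok=(d["depth"]>0)&(v<232)&(u>285)&(u<355)
for n,lo,hi,vv in(("block",30,38,(80,230)),("paddle",68,80,(175,228)),("paddle all",45,80,(175,228)),("tbar",55,75,(80,160))):
    k=ok&(P[...,2]>lo)&(P[...,2]<hi)&(v>vv[0])&(v<vv[1]);q=P[k]
    print(n,len(q),u[k].min(),u[k].max(),v[k].min(),v[k].max(),cv2.minAreaRect(q[:,:2].astype(np.float32)),np.percentile(q[:,2],[10,50,90]).round(1))
E
```

```text
block 6690 292 351 85 225 ((456.2784423828125, -224.32882690429688), (56.45846939086914, 140.8543243408203), 13.941360473632812) [32.8 33.7 34.6]
paddle 373 311 321 186 220 ((458.7118835449219, -259.6219177246094), (8.926311492919922, 30.995187759399414), 13.14771842956543) [71.4 73.6 74.7]
paddle all 430 311 346 180 220 ((469.99267578125, -257.6788024902344), (34.15196990966797, 31.40192413330078), 8.917766571044922) [63.2 73.4 74.6]
tbar 818 310 321 86 155 ((441.66412353515625, -190.38638305664062), (9.612825393676758, 59.85654830932617), 13.488848686218262) [63.6 66.1 67.5]
```

>>> carry_out([
  [2,0,25,0,27],
  [2,0,50,0,27],
  [2,0,75,0,27],
  [2,0,95,0,27],
  [2,0,108,0,27],
  [2,0,115,0,27],
  [2,0,119,0,27],
  [2,0,120,0,27],
  [2,0,120,0,27],
], grip_force=40)

```text
time_s: 2.45
position: [459.6, -260.8, 51.1]
orientation: [0.621, 0.784, 0.0, 0.001]
force: [0.1, -0.1, 0.5]
gripper_width: 27.1
finger_force: 0.0
```

Run:
```python
from h import *
plan(458.8,-260,50,103.3)
```

```text
tool shift [ 0.9 -0.6  1.1] roll -0.0 yaw 103.28 tilt z [ 1.1e-03 -7.0e-04 -1.0e+00] pos [ 459.6 -260.8   51.1] F [ 0.1 -0.1  0.5] T [-0.03 -0.11 -0.02] w 27.1 ff 0.0
```

>>> carry_out([
  [0.9,-0.6,1,0,20],
  [0.9,-0.6,1,0,14],
  [0.9,-0.6,1,0,4],
  [0.9,-0.6,1,0,4],
  [0.9,-0.6,1,0,4],
  [0.9,-0.6,1,0,4],
], grip_force=50)

```text
time_s: 3.05
position: [458.9, -259.7, 49.8]
orientation: [0.62, 0.784, 0.0, 0.001]
force: [2.2, 0.1, -0.8]
gripper_width: 8.5
finger_force: 50.0
```

>>> carry_out([
  [0,0,-4,0,4],
  [0,0,-10,0,4],
  [0,0,-20,0,4],
  [0,0,-35,0,4],
  [0,0,-55,0,4],
  [0,0,-80,0,4],
  [0,0,-105,0,4],
  [0,0,-125,0,4],
  [0,0,-135,0,4],
  [0,0,-140,0,4],
  [0,0,-140,0,4],
  [0,0,-140,0,4],
])

```text
time_s: 4.25
position: [457.5, -259.6, 188.7]
orientation: [0.621, 0.784, -0.0, -0.001]
force: [-0.5, -1.2, 0.0]
gripper_width: 8.5
finger_force: 50.0
```

Run:
```python
from h import *
plan(511,244.5,190,182.5)
```

```text
tool shift [478.3 167.9  -1. ] roll -1.383 yaw 103.29 tilt z [-1.8e-03  8.0e-04 -1.0e+00] pos [ 457.5 -259.6  188.7] F [-0.5 -1.2  0. ] T [ 0.03 -0.1   0.01] w 8.5 ff 49.999123346060514
```

>>> carry_out([
  [25,11,0,-0.08,4],
  [65,29,0,-0.2,4],
  [110,49,0,-0.33,4],
  [155,69,0,-0.47,4],
  [200,89,0,-0.6,4],
  [245,109,0,-0.73,4],
  [290,129,0,-0.87,4],
  [335,149,0,-1.0,4],
  [380,169,0,-1.14,4],
  [420,186,0,-1.26,4],
  [450,199,0,-1.35,4],
  [469,207,0,-1.383,4],
])

```text
time_s: 5.45
position: [550.3, 248.5, 188.6]
orientation: [-0.026, 1.0, 0.001, -0.001]
force: [-0.0, 1.3, -0.6]
gripper_width: 8.6
finger_force: 50.0
```

>>> carry_out([
  [0,0,0,0,4],
  [0,0,0,0,4],
  [0,0,0,0,4],
])

```text
time_s: 5.75
position: [551.7, 242.7, 188.8]
orientation: [-0.021, 1.0, -0.001, -0.001]
force: [-0.6, -0.4, -0.6]
gripper_width: 8.5
finger_force: 50.0
```

Run:
```python
from h import *
plan(511,244.5,190,182.5)
s=env.observe()
d=vision.get_image("wrist");save("w2.png",d["img"]);np.savez("w2.npz",pos=s["position"],q=s["orientation"],**d)
P=wcloud(d,s["position"],s["orientation"])
v,u=np.mgrid[0:400,0:640]
m=(d["depth"]>0)&(P[...,2]>98)&(P[...,2]<104)&(abs(P[...,0]-511)<40)&(abs(P[...,1]-244)<40)
print(m.sum(),u[m].min(),u[m].max(),v[m].min(),v[m].max(),cv2.minAreaRect(P[m][:,:2].astype(np.float32)),np.median(P[m][:,2]))
u0,v0=int(np.median(u[m])),int(np.median(v[m]))
c=d["img"][max(v0-60,0):v0+90,u0-100:u0+100];print(u0-100,max(v0-60,0));save("w2c.png",cv2.resize(c,None,fx=4,fy=4,interpolation=cv2.INTER_CUBIC))
```

```text
tool shift [40.5  3.6 -1.1] roll -0.001 yaw -177.55 tilt z [-0.0011 -0.0018 -1.    ] pos [551.7 242.7 188.8] F [-0.6 -0.4 -0.6] T [ 0.13 -0.11 -0.  ] w 8.5 ff 49.99893806409091
2841 296 349 129 189 ((508.8211975097656, 246.9173126220703), (50.230167388916016, 42.699371337890625), 1.7846883535385132) 100.61714613723467
223 98
```

View pics/w2c.png

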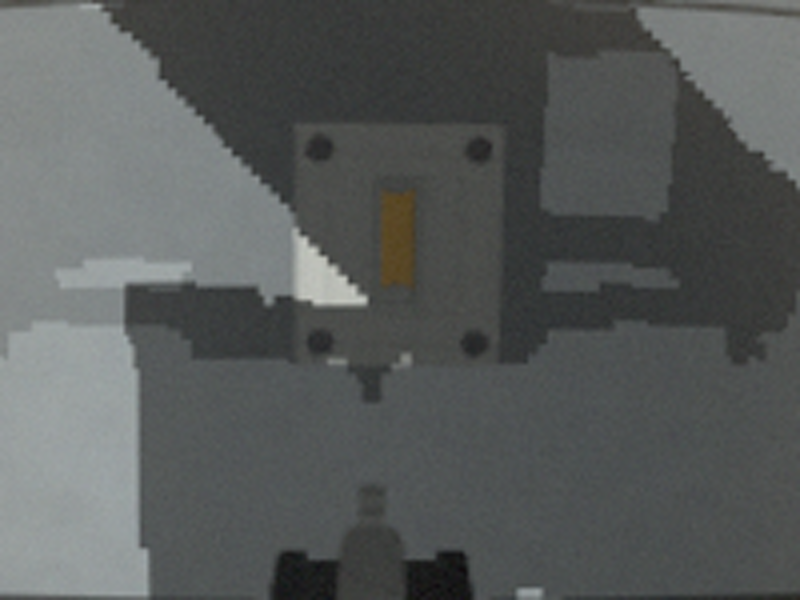

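The crop shows the lock plate at (293–505,123–365) and the keyhole centred near (397,240). The held key's paddle is at (372,565) and its bit at (372,500), upright. Next I'll locate the key and slot in world coordinates.

Run:
```python
from h import *
d=dict(np.load("w2.npz"));pos,q=d["pos"],d["q"];P=wcloud(d,pos,q);v,u=np.mgrid[0:400,0:640]
def ray(uu,vv,z):
    e=dict(d);e["depth"]=np.ones((400,640));A=wcloud(e,pos,q)
    f=f_of(d);m=np.array(d["mount"]);c=Ro.from_quat(q).as_matrix()@m[:3,3]+pos
    p=A[int(round(vv)),int(round(uu))]; r=p-c
    # subpixel by bilinear
    p=cv2.remap(A.astype(np.float32),np.float32([[uu]]),np.float32([[vv]]),cv2.INTER_LINEAR)[0,0];r=p-c
    return c+r*(z-c[2])/r[2]
px=lambda a,b:(223+(a+.5)/4-.5,98+(b+.5)/4-.5)
print("slot c",ray(*px(396.5,241),101),"ends",ray(*px(397,180),101),ray(*px(396,302),101))
print("plate corners",[ray(*px(a,b),101)[:2].round(1) for a,b in((293,123),(505,123),(505,365),(293,365))])
M=Ro.from_quat(q).as_matrix()
T=(P-pos)@M
k=(v>205)&(v<250)&(u>300)&(u<334)&(d["depth"]>0)&(abs(T[...,1])<12)&(T[...,2]<60)&(T[...,2]>-60)&(abs(T[...,0])<30)
for lo in range(-40,50,6):
    s=k&(T[...,2]>=lo)&(T[...,2]<lo+6)
    if s.sum()>3: t=T[s];print(lo,s.sum(),"y",t[:,1].min().round(1),t[:,1].max().round(1),"x",t[:,0].min().round(1),t[:,0].max().round(1),v[s].min(),v[s].max())
```

```text
slot c [507.70705597 246.58992141 101.        ] ends [495.25161906 246.09992591 101.        ] [520.34732245 247.08539556 101.        ]
plate corners [array([484.5, 224.8]), array([482.5, 267.2]), array([532.6, 270.4]), array([534.6, 226.4])]
-28 25 y -3.3 4.1 x 14.2 15.7 247 249
-22 93 y -3.5 9.9 x 11.8 16.2 242 249
-16 146 y -6.9 10.2 x 10.1 16.4 237 249
-10 143 y -7.1 10.5 x 10.0 16.0 233 246
-4 114 y -7.3 10.7 x 10.1 16.3 229 241
2 5 y -2.3 4.1 x 13.4 14.9 229 230
20 26 y -1.4 3.1 x 7.4 9.4 225 228
26 44 y -1.4 3.2 x 8.2 10.6 220 225
```

Run:
```python
from h import *
plan(508.1,245.9,152,182.4)
```

```text
tool shift [43.6  5.3 37.1] roll 0.0 yaw -177.58 tilt z [-5.0e-04 -1.6e-03 -1.0e+00] pos [551.9 242.5 189.1] F [-0.4  0.5 -0.4] T [ 0.06 -0.14 -0.  ] w 8.6 ff 49.99891473446041
```

>>> carry_out([
  [8,1,0,0,4],
  [20,3,0,0,4],
  [33,4,0,0,4],
  [40,5,6,0,4],
  [43.6,5.3,14,0,4],
  [43.6,5.3,24,0,4],
  [43.6,5.3,32,0,4],
  [43.6,5.3,37,0,4],
  [43.6,5.3,37,0,4],
  [43.6,5.3,37,0,4],
  [43.6,5.3,37,0,4],
  [43.6,5.3,37,0,4],
])

```text
time_s: 7.0
position: [508.4, 247.9, 152.9]
orientation: [-0.022, 1.0, 0.0, 0.0]
force: [-0.2, -0.1, -1.2]
gripper_width: 8.5
finger_force: 50.0
```

Run:
```python
from h import *
plan(508.1,245.9,152,182.4)
s=env.observe()
d=vision.get_image("wrist");np.savez("w3.npz",pos=s["position"],q=s["orientation"],**d)
print(env.observe()["position"].round(1))
save("w3c.png",cv2.resize(d["img"][120:260,240:400],None,fx=4,fy=4,interpolation=cv2.INTER_CUBIC))
```

```text
tool shift [ 0.4 -1.9  0.9] roll 0.002 yaw -177.47 tilt z [ 8.e-04  4.e-04 -1.e+00] pos [508.4 247.9 152.9] F [-0.2 -0.1 -1.2] T [ 0.14 -0.11 -0.03] w 8.5 ff 49.99898368958384
[508.4 247.8 152.9]
```

View pics/w3c.png

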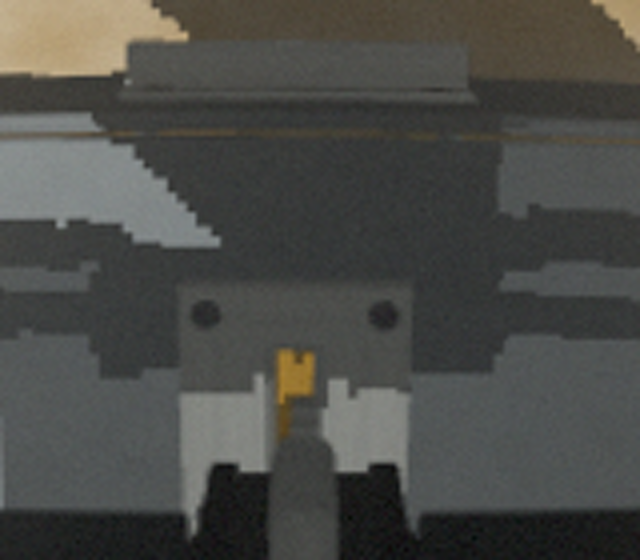

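The plate and slot (crop (296,370)) are about 10 px left of the bit (307,420). That agrees with the 1.9 mm y error in the measured pose, so I'll correct it and come down close.

>>> carry_out([
  [0.4,-1,2,0,4],
  [0.4,-1.9,5,0,4],
  [0.4,-1.9,8,0,4],
  [0.4,-1.9,8,0,4],
  [0.4,-1.9,8,0,4],
  [0.4,-1.9,8,0,4],
])

```text
time_s: 7.65
position: [507.9, 245.8, 144.6]
orientation: [-0.022, 1.0, 0.0, 0.0]
force: [0.1, 0.3, 0.9]
gripper_width: 8.5
finger_force: 50.0
```

Run:
```python
from h import *
plan(508.1,245.9,139,182.4)
d=vision.get_image("wrist")
g=d["img"].astype(int);hsv=cv2.cvtColor(d["img"],cv2.COLOR_RGB2HSV)
save("w4c.png",cv2.resize(d["img"][190:260,270:360],None,fx=7,fy=7,interpolation=cv2.INTER_CUBIC))
```

```text
tool shift [-0.2  0.1  5.6] roll 0.002 yaw -177.46 tilt z [ 1.e-04  1.e-04 -1.e+00] pos [507.9 245.8 144.6] F [0.1 0.3 0.9] T [ 0.1  -0.1  -0.05] w 8.5 ff 49.998983410187066
```

View pics/w4c.png

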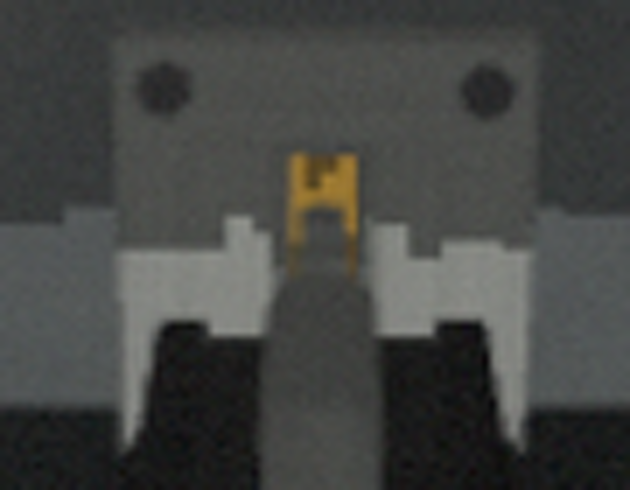

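The bit (crop (325,235)) now sits centred over the slot (290–358). Descending.

>>> carry_out([
  [0,0,2,0,4],
  [0,0,4,0,4],
  [0,0,6,0,4],
  [0,0,7.5,0,4],
  [0,0,9,0,4],
  [0,0,10.5,0,4],
  [0,0,11,0,4],
  [0,0,11,0,4],
])

```text
time_s: 8.5
position: [507.8, 245.7, 133.4]
orientation: [-0.022, 1.0, -0.0, -0.0]
force: [-0.5, 0.0, -0.5]
gripper_width: 8.5
finger_force: 50.0
```

Run:
```python
from h import *
plan(508.1,245.9,117,182.4)
```

```text
tool shift [-0.3  0.2 16.4] roll 0.002 yaw -177.47 tilt z [-1.e-04 -1.e-04 -1.e+00] pos [507.8 245.7 133.4] F [-0.5  0.  -0.5] T [ 0.08 -0.14  0.02] w 8.5 ff 49.99893219675869
```

The bit is about 5 mm inside with no force. Now I'll push it down with a twist.

>>> carry_out([
  [0,0,1.5,0.07,4],
  [0,0,3,-0.07,4],
  [0,0,4.5,0.07,4],
  [0,0,6,-0.07,4],
  [0,0,7.5,0.07,4],
  [0,0,9,-0.07,4],
  [0,0,10.5,0.07,4],
  [0,0,12,-0.07,4],
  [0,0,13.5,0.07,4],
  [0,0,15,-0.07,4],
  [0,0,16,0.07,4],
  [0,0,16.6,-0.07,4],
])

```text
time_s: 9.7
position: [508.4, 246.0, 117.2]
orientation: [-0.057, 0.998, 0.0, 0.001]
force: [0.9, 0.0, -2.1]
gripper_width: 8.6
finger_force: 50.0
```

Run:
```python
from h import *
plan(508.1,245.9,117,182.4)
```

```text
tool shift [ 0.3 -0.1  0.2] roll 0.072 yaw -173.46 tilt z [ 1.8e-03  3.0e-04 -1.0e+00] pos [508.4 246.  117.2] F [ 0.9  0.  -2.1] T [ 0.03 -0.32  0.  ] w 8.6 ff 50.00276226550341
```

>>> carry_out([
  [0,0,0.5,0.14,4],
  [0,0,1,0,4],
  [0,0,1.5,0.14,4],
  [0,0,2,0,4],
  [0,0,2,0.07,4],
  [0,0,2,0.07,4],
  [0,0,2,0.07,4],
])

```text
time_s: 10.4
position: [508.6, 246.8, 116.5]
orientation: [-0.022, 1.0, 0.001, 0.001]
force: [-0.3, -0.2, 6.5]
gripper_width: 8.9
finger_force: 50.0
```

Run:
```python
from h import *
plan(508.1,245.9,117,182.4)
d=vision.get_image("side")
save("s5.png",cv2.resize(d["img"][130:215,270:370],None,fx=7,fy=7,interpolation=cv2.INTER_CUBIC))
```

```text
tool shift [ 0.5 -0.8 -0.5] roll 0.003 yaw -177.45 tilt z [ 0.0024  0.0013 -1.    ] pos [508.6 246.8 116.5] F [-0.3 -0.2  6.5] T [-0.02  0.05  0.05] w 8.9 ff 50.00108792446554
```

View pics/s5.png

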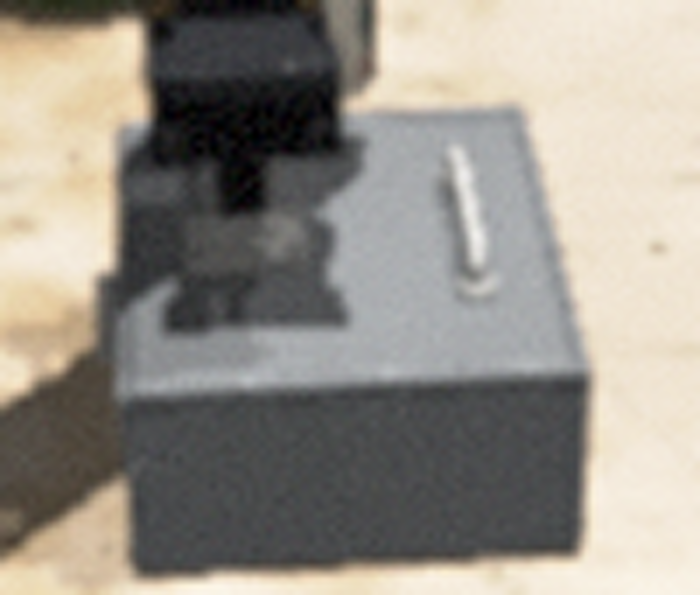

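The side crop shows the fingers low over the lock plate, at about (245,200). The TCP height of 116.5 matches the home depth and there is an upward force. I'll press once more to confirm the stop.

>>> carry_out([
  [0,0,1,0.07,4],
  [0,0,2,-0.07,4],
  [0,0,2,0.07,4],
  [0,0,2,0,4],
  [0,0,2,0,4],
])

```text
time_s: 10.95
position: [509.0, 247.0, 116.3]
orientation: [-0.023, 1.0, 0.0, 0.002]
force: [-3.7, -3.2, 18.8]
gripper_width: 8.7
finger_force: 50.0
```

Run:
```python
from h import *
plan(508.1,245.9,117,182.4)
```

```text
tool shift [ 1.  -1.  -0.7] roll 0.003 yaw -177.41 tilt z [ 3.8e-03  6.0e-04 -1.0e+00] pos [509.  247.  116.3] F [-3.7 -3.2 18.8] T [-0.55  0.75 -0.05] w 8.7 ff 50.00451070256531
```

The key is home on its collar: 18.8 N and no further travel. Turning clockwise now (+roll).

>>> carry_out([
  [0,0,-1.5,0.05,4],
  [0,0,-1.5,0.17,4],
  [0,0,-1.5,0.3,4],
  [0,0,-1.5,0.43,4],
  [0,0,-1.5,0.56,4],
  [0,0,-1.5,0.69,4],
  [0,0,-1.5,0.82,4],
  [0,0,-1.5,0.95,4],
  [0,0,-1.5,1.08,4],
  [0,0,-1.5,1.2,4],
  [0,0,-1.5,1.32,4],
  [0,0,-1.5,1.4,4],
], grip_force=60)

```text
time_s: 12.15
position: [509.7, 247.6, 116.5]
orientation: [0.628, 0.778, 0.003, 0.001]
force: [1.7, 0.8, 5.2]
gripper_width: 8.4
finger_force: 60.0
```

Run:
```python
from h import *
plan(508.1,245.9,117,182.4)
```

```text
tool shift [-1.3 -1.9 -0.5] roll -1.4 yaw 102.18 tilt z [ 0.0051  0.003  -1.    ] pos [509.7 247.6 116.5] F [1.7 0.8 5.2] T [ 0.19 -0.43  0.17] w 8.4 ff 59.999226378276944
```

>>> carry_out([
  [0,0,0,0.1,4],
  [0,0,0,0.18,4],
  [0,0,0,0.24,4],
  [0,0,0,0.24,4],
  [0,0,0,0.24,4],
  [0,0,0,0.24,4],
  [0,0,0,0.24,4],
  [0,0,0,0.24,4],
])

```text
time_s: 12.95
position: [509.9, 247.6, 116.5]
orientation: [0.715, 0.699, 0.003, 0.001]
force: [0.8, 1.4, 6.3]
gripper_width: 8.5
finger_force: 60.0
```

Run:
```python
from h import *
plan(508.1,245.9,117,182.4)
for n in ("scene","side"):
    d=vision.get_image(n);P=cloud(d)
    # drawer: points in front of safe face (x<450) at 10..85 high
    q=P[(d["depth"]>0)&(P[...,2]>15)&(P[...,2]<90)&(P[...,0]>380)&(P[...,0]<470)&(abs(P[...,1]-243)<90)]
    print(n,len(q),np.percentile(q[:,0],[2,10,50]) if len(q) else "")
    if n=="scene": save("s6.png",cv2.resize(d["img"][150:300,180:360],None,fx=4,fy=4,interpolation=cv2.INTER_CUBIC))
```

```text
tool shift [-1.7 -1.8 -0.6] roll -1.636 yaw 88.69 tilt z [ 0.0054  0.0034 -1.    ] pos [509.9 247.6 116.5] F [0.8 1.4 6.3] T [ 0.28 -0.49  0.11] w 8.5 ff 60.00181211158633
scene 1339 [396.72218647 402.377542   405.94007129]
side 361 [396.11766859 402.64027461 423.02344158]
```

View pics/s6.png

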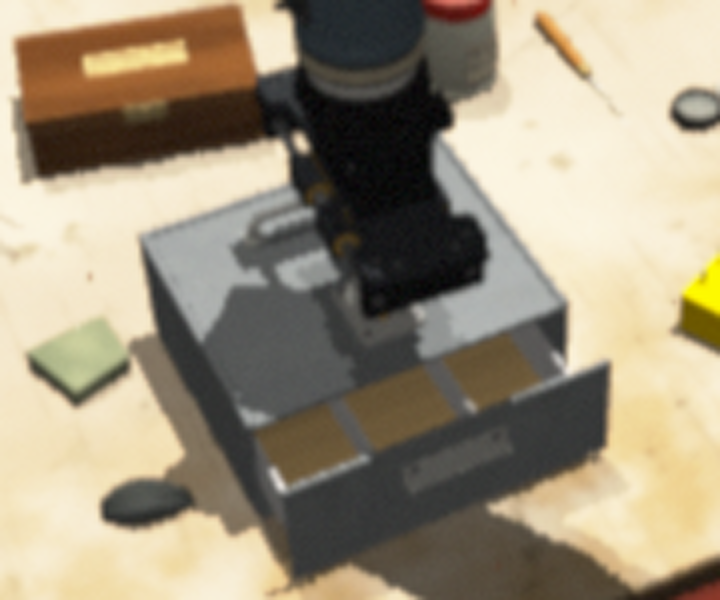

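The drawer is fully out (crop (440,470), front about 50 mm forward), the stones are untouched and the key is held turned at about 1.64 rad. Handing in.

```bash
python3 -c "
from rig import ticket
print(ticket.job_done())"
```

```text
the job is handed in; nothing more can be done
None
```

The safe is open: the paddle key is fully home and still held about 1.64 rad clockwise, with the drawer sprung out about 50 mm. The stones look unmoved in the last picture; I didn't re-check the T-key or the eyeglass after the move. The job is handed in, and no verdict came back.

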